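# Fit the splined bat carrier on the pottery wheel

### The job

Pick up the aluminium bat carrier and fit its splined hub on the wheel drive's upright splined spindle: press lightly and rock it about the spindle until the teeth mesh, then push it fully home on the shoulder, never pushing or twisting it hard against the drive (40 N at most). Then turn the seated carrier, spindle and all, until its bar lies along the long side of the grey housing, let go of it, and leave the other things on the bench where they are.

Things in the scene. Friction and masses are not known exactly. Their poses are not given: they have to be found in the camera images.
- drive: Wheel drive, fixed to the bench: grey painted housing 150 (x) x 220 (y) x 60 mm high, origin at the centre of its underside. Its long side runs along its y axis; a small steel stud at each end of the top marks that line. An upright steel splined spindle stands in the middle and turns about its axis, stiffly (about 0.25 N m of friction; it stays where it is left).
- spindle_shoulder (a point): On the spindle's axis at the top of its flat round shoulder (diameter 48 mm), 66 mm above the bench, where the hub's lower face must rest. Axes are the housing's, z up; they do not turn with the spindle. Where the spindle's teeth point is not measured, differs each time and is unrelated to the housing's yaw.
- spindle_tip (a point): Tip of the spindle, 28 mm above the shoulder; axes as the housing. The spindle has a core of diameter 26.8 mm with six straight teeth, every 60 degrees, each 7 mm wide, out to diameter 36 mm, ending flat 18 mm above the shoulder. The smooth core goes on to 24 mm, then tapers as a nose to diameter 14 mm at the tip.
- carrier: Bat carrier, loose, 0.34 to 0.53 kg, plain aluminium, standing on its hub; origin at the centre of the hub's lower face, x across the bar, y along it, z up. Round hub (diameter 54 mm, with its flange 36 mm high) under a bar 28 mm wide, 176 mm long, 30 to 42 mm up; at each end of it a round post (diameter 28 mm, top 78 mm up) with a 10 mm pin (top 88 mm up).
- carrier_grip (a point): In the carrier's flat-sided grip block, on the hub's axis, 62 mm above the hub's lower face; axes as the carrier. The block stands on the middle of the bar, 28 mm wide in x, 60 mm long in y, its top 74 mm above the hub's lower face; its side faces are free to grip from 36 mm up, where the wider hub flange ends.
- hub_mouth (a point): Centre of the hub's lower face, mouth of its open bore (30 mm deep); axes as the carrier; fully home it meets the shoulder point. The bore has six grooves to match the spindle's teeth, one along the carrier's +x and every 60 degrees from it. About 1 mm of clearance all round; meshed, it has about 4 degrees of turning play either way.
- tumbler: Bystander: empty drinking glass, 72 mm wide, 95 mm high; origin at its underside.
- bowl: Bystander: terracotta bowl, 120 mm wide, 55 mm high; origin at its underside.
- tub: Bystander: white tub with a lid, 100 mm wide, 100 mm high; origin at its underside.
- brush: Bystander: brush lying flat on the bench.
Not all that is in view belongs to the job. Several things have the shape of the carrier; the one meant has the colours described above.

How it is judged:
By the outcome, as a careful person would: the job done as asked, in the order asked, and still so for the second after the job is handed in, with the robot touching nothing.
It also fails if it takes over 58 s, if anything falls off the work surface, if the arm or the gripper's body presses on something with over 40 N, if the wrist force passes 120 N, or if a joint passes its speed limit or range.

### The arm

A 7-joint arm with a two-finger parallel gripper is mounted at the origin on the work surface. World frame = base frame: x ahead of the robot, y to its left, z up, the work surface at z = 0. Lengths are in m, angles in rad, forces in N, time in s.
With the tool pointing down it reaches from about 0.425 to 0.925 m from the base axis. Payload 6.8 kg.
Tool frame: the origin (TCP) lies midway between the tips of the shut fingers; the grasp point (between the pads) lies 19 mm behind it; z points along the fingers, y is the line along which they close (so a half turn about z gives the same grasp; the last joint's range is limited). The gripper opens to 85 mm and grips with 20 to 120 N. Pads are 22 mm wide; open, the fingers measure 114 mm over their backs; the gripper's body (76 mm by 85 mm) begins 54 mm behind the grasp point. The pads swing forward as they close: fully open they stand 13 mm farther back than shut.
Start: joints at [-1.28, 0.477, 0.022, 1.555, -0.011, 1.109, -0.083], TCP at [0.262, 0.622, 0.231] pointing down, gripper open.
Joint ranges: [-2.96, 2.96], [-0.34, 2.1], [-1.41, 1.46], [0.24, 2.44], [-1.37, 4.51], [0.17, 1.92], [-2.96, 2.96]. Speed limits (rad/s): [2.39, 2.39, 3.14, 3.14, 3.14, 3.14, 3.14].

### API

Orientations are given as a unit quaternion [w, x, y, z].
In Python, from station import bot gives the robot as it stands.
- The arm moves only by the tool jog_arm, never from a script. Its argument "rows" is a list of rows, each an object of numbers: "fingers": the finger opening in mm, from 0 to 85.4; "x", "y", "z": the shift along the tool's x, y, z in mm; "ax", "ay", "az": the turn, a rotation vector about the tool's x, y, z in degrees. A call has exactly 8 rows; each row shifts and turns the commanded pose from where the row before left it, along the tool's axes as they then stand; what a row does not reach is not made up. A row lasts 1/10 s, in which the tool goes at most 50 mm and 8.59 degrees, less where a joint would pass 70% of its speed; a pose out of reach is approached as far as the arm can. A call with a gripper value outside its range is refused whole. The fingers move at their own pace and stop on an object; "force" is the grip in N (left out, the last holds). Time passes only in rows, so rows that do not move let the fingers close, or fill a call up. It gives the time, the measured TCP pose, the force, the opening and the grip force at its end, in the units of the state.
- bot.get_obs(): the state, without advancing time (a new reading comes with each control period).
- bot.read_camera(name): name is "side" or "top"; returns a dict with "pixels" (420x560x3 uint8, red, green, blue), "vertical_fov" (degrees; the focal length in pixels is half the picture's height over the tangent of half this angle, whatever the lens; pixels are square), "cx", "cy" (the principal point, pixels), "world_from_camera" (4x4, takes a point from camera to world coordinates). Camera axes: x right, y down, z forward; pixel columns grow to the right and rows downward; lengths in m; the calibration is good to about 2 mm. A picture is of the moment at which its call begins. There is no depth.
- bot.hand_in(): hands the job in; it is judged then, once.
The state is a dict: "t": time; "q": joint angles; "joint_vel": joint speeds; "joint_torque": joint torques, N m; "eef_pos": TCP position; "tool_rot": TCP orientation; "contact_force": force on the tool from outside, world axes, zero at the start; "torque": the same for the moment, N m; "gripper_width": opening from 0.0 (shut) to 1.0 (fully open); "grasp_force": force on a finger pad.
Only numpy, scipy, OpenCV 4.12 (cv2) and the standard library are available. Lean on these libraries where they do the work, as an engineer would, in place of code of your own. Each camera call takes 0.05 s, during which the arm holds its last target. There are 200 camera calls.

## Working session

There is one attempt and no reset: what is moved stays moved. The work goes in short steps, Python scripts to look and compute and a tool call to move; the robot and the scene stay as the last step left them, time stands still between calls to the robot, and variables do not carry over. Pictures are saved under pics/ and viewed, at most 10 in all, crops included, and the job is handed in when it is done.

Besides the shell and the picture viewer there is one more tool, called after ">>>" as name([rows], argument=value, ...), one row to a line, values as JSON. jog_arm: Moves the arm, as the interface text tells. Its arguments: {"type":"object","properties":{"rows":{"type":"array","items":{"type":"object","properties":{"fingers":{"type":"number"},"x":{"type":"number"},"y":{"type":"number"},"z":{"type":"number"},"ax":{"type":"number"},"ay":{"type":"number"},"az":{"type":"number"}}}},"force":{"type":"number"}},"required":["rows"]}

```bash
mkdir -p pics; ls
cat > h.py <<'E'
import numpy as np,cv2
from station import bot
def cam(n):
    c=bot.read_camera(n); return c
def save(c,f): cv2.imwrite(f,cv2.cvtColor(c["pixels"],cv2.COLOR_RGB2BGR))
def ray(c,u,v):
    f=c["pixels"].shape[0]/2/np.tan(np.radians(c["vertical_fov"])/2)
    T=np.array(c["world_from_camera"]); d=T[:3,:3]@np.array([(u-c["cx"])/f,(v-c["cy"])/f,1]); return T[:3,3],d
def plane(c,u,v,z):
    o,d=ray(c,u,v); return (o+d*(z-o[2])/d[2])[:2]
def proj(c,p):
    f=c["pixels"].shape[0]/2/np.tan(np.radians(c["vertical_fov"])/2)
    T=np.array(c["world_from_camera"]); q=T[:3,:3].T@(np.array(p)-T[:3,3]); return np.array([c["cx"]+f*q[0]/q[2],c["cy"]+f*q[1]/q[2]])
def tri(c1,p1,c2,p2):
    o1,d1=ray(c1,*p1);o2,d2=ray(c2,*p2)
    s=np.linalg.lstsq(np.c_[d1,-d2],o2-o1,rcond=None)[0]
    a=o1+s[0]*d1;b=o2+s[1]*d2; return (a+b)/2,np.linalg.norm(a-b)
E
python3 - <<'E'
from h import *
import pickle
a=cam("top");b=cam("side");save(a,"pics/top.png");save(b,"pics/side.png");pickle.dump((a,b),open("c0.pkl","wb"))
for c in(a,b):print(c["vertical_fov"],c["cx"],c["cy"],np.round(c["world_from_camera"],3).tolist(), {k for k in c})
print(bot.get_obs())
E
```

```text
pics
51.26928399844747 277.3079767229645 208.3799925803458 [[-0.004, -0.987, 0.162, 0.346], [-1.0, 0.0, -0.022, 0.018], [0.021, -0.162, -0.987, 1.233], [0.0, 0.0, 0.0, 1.0]] {'pixels', 'vertical_fov', 'cy', 'world_from_camera', 'cx'}
42.24913497430059 291.8514883439434 201.63400630816312 [[0.819, -0.33, 0.469, -0.321], [-0.573, -0.497, 0.651, -1.183], [0.018, -0.802, -0.597, 1.155], [0.0, 0.0, 0.0, 1.0]] {'pixels', 'vertical_fov', 'cy', 'world_from_camera', 'cx'}
{'t': 0.1, 'q': array([-1.28008031,  0.47771389,  0.02235286,  1.55636808, -0.01146154,
        1.10928973, -0.08309964]), 'joint_vel': array([-3.87591821e-04, -7.07474578e-04, -1.75317518e-03, -7.09458639e-04,
       -1.94656500e-05,  7.04611656e-04, -1.81765221e-04]), 'joint_torque': array([ 3.47864305e-03, -5.97755313e+01,  1.61322791e+00, -2.81955940e+01,
        1.28035448e-02,  5.01174902e-03, -2.08934983e-05]), 'eef_pos': array([0.26193887, 0.62151912, 0.23041898]), 'tool_rot': array([-8.47998177e-05,  1.98075161e-01,  9.80186487e-01, -8.21042548e-04]), 'contact_force': array([ 0.84446462,  0.68107248, -0.09887205]), 'torque': array([ 0.01563299, -0.00931232,  0.02896691]), 'grasp_force': 0.0, 'gripper_width': 0.9984183418341959}
```

View pics/top.png

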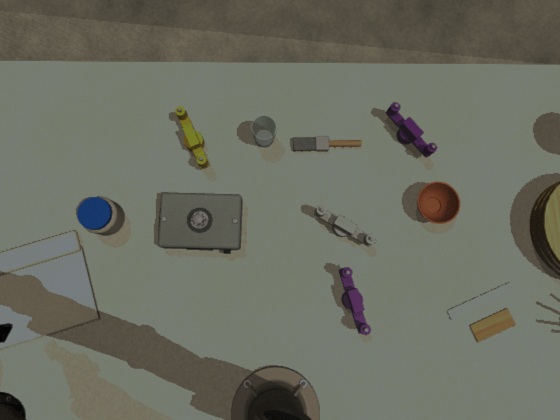

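View pics/side.png

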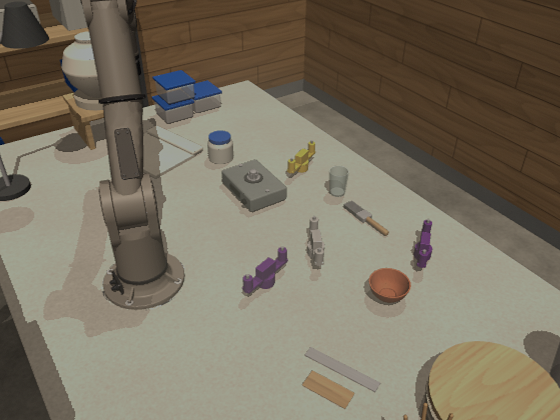

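Candidates shaped like the carrier (top view): yellow (192,138), purple (411,130), purple (353,300), and plain silver (345,226). I choose the silver one. The drive is at (200,220), with its spindle at about (199,219). Bystanders: glass (264,132), brush (325,144), bowl (438,203), tub (97,214).

Run:
```python
from h import *
import pickle
a,b=pickle.load(open("c0.pkl","rb"))
for p in [(0,0,0),(.262,.622,.231)]: print(proj(a,p),proj(b,p))
for n,z,u,v in [("drive",.094,199,219),("car",.074,345,226)]: print(n,plane(a,u,v,z))
A=a["pixels"];B=b["pixels"]
def crop(I,u,v,w,h,s): return cv2.resize(I[v:v+h,u:u+w],None,fx=s,fy=s,interpolation=cv2.INTER_CUBIC)
c1=crop(A,300,190,90,70,4);c2=crop(A,150,180,100,80,4);c3=crop(B,290,205,56,70,4);c4=crop(B,210,150,90,70,4)
H=np.zeros((600,800,3),np.uint8)
for im,(x,y) in[(c1,(0,0)),(c2,(400,0)),(c3,(0,320)),(c4,(400,320))]:
    im=im[:600-y,:400];H[y:y+im.shape[0],x:x+im.shape[1]]=im
cv2.imwrite("pics/crop1.png",H[...,::-1])
```

```text
[274.69673691 412.27069018] [144.47031998 280.10499505]
[ -7.01861802 319.83980702] [135.76119197 106.81963397]
drive [0.50444096 0.19820656]
car [ 0.48804943 -0.1882811 ]
```

View pics/crop1.png

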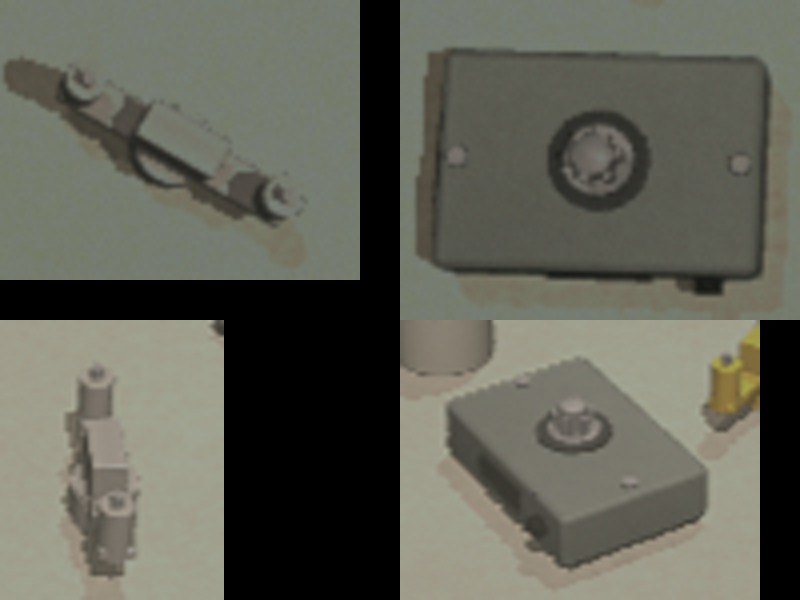

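The crop confirms that the silver candidate is the plain aluminium carrier: pins at top (321.2,209.5) and (370.8,239.3), side (314,218) and (319.5,250.5). The drive studs are at top (164,219) and (235,220.7), with the spindle nose at (198,218.3).

```bash
cat >> h.py <<'E'
from scipy.spatial.transform import Rotation as Ro
def st():
    o=bot.get_obs();q=o["tool_rot"];R=Ro.from_quat([q[1],q[2],q[3],q[0]]).as_matrix();return o,R
def go(p,yaw):
    """mm shift in tool axes and az (deg) to TCP p, tool y at world yaw deg, tool vertical"""
    o,R=st();d=R.T@(np.array(p)-o["eef_pos"])*1000
    y=np.degrees(np.arctan2(R[1,1],R[0,1]));dy=(yaw-y+90)%180-90
    print("t",round(o["t"],2),"shift",d.round(1),"az",round(-dy,1),"tooly",round(y,1),"tilt",(R[:2,2]*57.3).round(2),"q",o["q"].round(2),"F",o["contact_force"].round(1),"M",o["torque"].round(2))
E
python3 - <<'E'
from h import *
import pickle
a,b=pickle.load(open("c0.pkl","rb"))
P=[tri(a,(321.2,209.5),b,(314,218)),tri(a,(370.8,239.3),b,(319.5,250.5))]
S=[tri(a,(164,219),b,(240.5,165.5)),tri(a,(235,220.75),b,(267.5,190.75))]
T=tri(a,(198,218.3),b,(253,170))
for x in P+S+[T]:print(x[0].round(4),round(x[1],4))
def line(p,q): m=(p+q)/2;d=p-q;return m.round(4),np.degrees(np.arctan2(d[1],d[0])),np.linalg.norm(d)
print("car",line(P[0][0],P[1][0]), line(*[plane(a,u,v,.088) for u,v in((321.2,209.5),(370.8,239.3))]),line(*[plane(b,u,v,.088) for u,v in((314,218),(319.5,250.5))]))
print("drv",line(S[0][0],S[1][0]),[line(*[plane(a,u,v,z) for u,v in((164,219),(235,220.75))]) for z in(.06,.064)],line(*[plane(b,u,v,.062) for u,v in((240.5,165.5),(267.5,190.75))]))
# housing top: contour by edges of dark grey in top view
hsv=cv2.cvtColor(a["pixels"],cv2.COLOR_RGB2HSV)
m=cv2.inRange(hsv,(0,0,40),(180,60,125))[180:260,150:250]; m=cv2.morphologyEx(m,cv2.MORPH_OPEN,np.ones((5,5)))
c=max(cv2.findContours(m,0,1)[0],key=cv2.contourArea);r=cv2.minAreaRect(c);bx=cv2.boxPoints(r)+[150,180];print(r,bx.round(1).tolist())
print([plane(a,*p,.06).round(4).tolist() for p in bx])
go((.5,.2,.25),0)
E
```

```text
[ 0.5308 -0.1239  0.0832] 0.0011
[ 0.452  -0.2548  0.0813] 0.0008
[0.5086 0.2971 0.0622] 0.0008
[0.5037 0.1066 0.0631] 0.0006
[0.505  0.201  0.0965] 0.0021
car (array([ 0.4914, -0.1893,  0.0822]), np.float64(58.92675614873403), np.float64(0.15275834597819468)) (array([ 0.4908, -0.1883]), np.float64(58.41661237924633), np.float64(0.15182320582198805)) (array([ 0.487 , -0.1946]), np.float64(59.163556847777436), np.float64(0.15393680384910555))
drv (array([0.5061, 0.2018, 0.0627]), np.float64(88.51210912619732), np.float64(0.19054126783832298)) [(array([0.5068, 0.202 ]), np.float64(88.52789475142177), np.float64(0.19079387307229978)), (array([0.5062, 0.2014]), np.float64(88.52789475142177), np.float64(0.1901431395392384))] (array([0.5063, 0.2028]), np.float64(88.72169796141374), np.float64(0.18957511277736463))
((49.5, 39.5), (79.0, 99.0), 90.0) [[150.0, 180.0], [249.0, 180.0], [249.0, 259.0], [150.0, 259.0]]
[[0.6167, 0.3395], [0.617, 0.0697], [0.4016, 0.0683], [0.4023, 0.3302]]
t 0.1 shift [-383.1 -296.   -19. ] az 67.2 tooly 67.2 tilt [-0.03 -0.09] q [-1.28  0.48  0.02  1.56 -0.01  1.11 -0.08] F [ 0.8  0.7 -0.1] M [ 0.02 -0.01  0.03]
```

>>> jog_arm([
  {"x": -46, "y": -18, "az": 6.5, "fingers": 85},
  {"x": -46, "y": -18, "az": 6.5},
  {"x": -46, "y": -18, "az": 6.5},
  {"x": -46, "y": -18, "az": 6.5},
  {"x": -48, "y": -10, "az": 6.5},
  {"x": -48, "y": -10, "az": 6.5},
  {"x": -49, "az": 6.5},
  {"x": -49, "az": 6.5},
])

```text
invalid input
```

```bash
python3 -c "
from h import *
print(st()[0]['eef_pos']);go((.490,-.1883,.15),-31.2)"
```

```text
[0.26193887 0.62151912 0.23041898]
t 0.1 shift [-524.6 -657.6   81.6] az -81.6 tooly 67.2 tilt [-0.03 -0.09] q [-1.28  0.48  0.02  1.56 -0.01  1.11 -0.08] F [ 0.8  0.7 -0.1] M [ 0.02 -0.01  0.03]
```

>>> jog_arm([
  {"fingers": 85, "x": -46, "y": -18, "z": 0, "ax": 0, "ay": 0, "az": 6.5},
  {"fingers": 85, "x": -46, "y": -18, "z": 0, "ax": 0, "ay": 0, "az": 6.5},
  {"fingers": 85, "x": -46, "y": -18, "z": 0, "ax": 0, "ay": 0, "az": 6.5},
  {"fingers": 85, "x": -46, "y": -18, "z": 0, "ax": 0, "ay": 0, "az": 6.5},
  {"fingers": 85, "x": -48, "y": -10, "z": 0, "ax": 0, "ay": 0, "az": 6.5},
  {"fingers": 85, "x": -48, "y": -10, "z": 0, "ax": 0, "ay": 0, "az": 6.5},
  {"fingers": 85, "x": -49, "y": 0, "z": 0, "ax": 0, "ay": 0, "az": 6.5},
  {"fingers": 85, "x": -49, "y": 0, "z": 0, "ax": 0, "ay": 0, "az": 6.5},
])

```text
t: 0.9
eef_pos: [0.4624, 0.285, 0.2312]
tool_rot: [0.0, 0.61, 0.793, 0.0]
contact_force: [0.8, 1.0, -0.3]
gripper_width: 0.997
grasp_force: 0.0
```

```bash
python3 -c "
from h import *
print(st()[0]['eef_pos']);go((.490,-.1883,.15),-31.2)"
```

```text
[0.46242386 0.28499248 0.23119986]
t 0.9 shift [-464.5  -94.9   81.2] az 46.1 tooly 14.9 tilt [0.01 0.  ] q [-0.93  0.26  0.32  1.89 -0.1   1.   -0.31] F [ 0.8  1.  -0.3] M [-0.01 -0.05 -0.02]
```

>>> jog_arm([
  {"fingers": 85, "x": -46, "y": -9.4, "z": 0, "ax": 0, "ay": 0, "az": 5.8},
  {"fingers": 85, "x": -47, "y": -4.6, "z": 0, "ax": 0, "ay": 0, "az": 5.8},
  {"fingers": 85, "x": -47, "y": 0, "z": 0, "ax": 0, "ay": 0, "az": 5.8},
  {"fingers": 85, "x": -47, "y": 5, "z": 0, "ax": 0, "ay": 0, "az": 5.8},
  {"fingers": 85, "x": -46, "y": 9.6, "z": 0, "ax": 0, "ay": 0, "az": 5.8},
  {"fingers": 85, "x": -45, "y": 14, "z": 0, "ax": 0, "ay": 0, "az": 5.8},
  {"fingers": 85, "x": -43, "y": 18.6, "z": 0, "ax": 0, "ay": 0, "az": 5.8},
  {"fingers": 85, "x": -41, "y": 23, "z": 0, "ax": 0, "ay": 0, "az": 5.5},
])

```text
t: 1.7
eef_pos: [0.4855, -0.0905, 0.2313]
tool_rot: [-0.0, 0.871, 0.491, 0.0]
contact_force: [0.9, 0.4, -0.6]
gripper_width: 0.997
grasp_force: 0.0
```

```bash
python3 -c "
from h import *
print(st()[0]['eef_pos']);go((.490,-.1883,.15),-31.2)"
```

```text
[ 0.48546717 -0.09046303  0.23132709]
t 1.7 shift [-81.4  54.5  81.3] az 0.0 tooly -31.2 tilt [0.01 0.03] q [-0.52  0.2   0.67  2.01 -0.15  0.98 -0.32] F [ 0.9  0.4 -0.6] M [ 0.04 -0.09  0.01]
```

>>> jog_arm([
  {"fingers": 85, "x": -27, "y": 18, "z": 0, "ax": 0, "ay": 0, "az": 0},
  {"fingers": 85, "x": -27, "y": 18, "z": 0, "ax": 0, "ay": 0, "az": 0},
  {"fingers": 85, "x": -27, "y": 18, "z": 0, "ax": 0, "ay": 0, "az": 0},
  {"fingers": 85, "x": 0, "y": 0, "z": 30, "ax": 0, "ay": 0, "az": 0},
  {"fingers": 85, "x": 0, "y": 0, "z": 40, "ax": 0, "ay": 0, "az": 0},
  {"fingers": 85, "x": 0, "y": 0, "z": 40, "ax": 0, "ay": 0, "az": 0},
  {"fingers": 85, "x": 0, "y": 0, "z": 20, "ax": 0, "ay": 0, "az": 0},
  {"fingers": 85, "x": 0, "y": 0, "z": 0, "ax": 0, "ay": 0, "az": 0},
])

```text
t: 2.5
eef_pos: [0.4881, -0.1852, 0.0985]
tool_rot: [-0.002, 0.87, 0.493, -0.002]
contact_force: [-0.3, -0.6, -0.1]
gripper_width: 0.994
grasp_force: 0.0
```

```bash
python3 -c "
from h import *
c=cam('side');save(c,'pics/s1.png');I=c['pixels'];d=cam('top')['pixels']
H=np.hstack([cv2.resize(I[150:290,250:390],(390,390)),cv2.resize(d[150:290,270:410],(390,390))]);cv2.imwrite('pics/g1.png',H[...,::-1])
print(st()[0]['eef_pos']);go((.490,-.1883,.043),-31.2)"
```

```text
[ 0.49056024 -0.18622827  0.10158326]
t 2.6 shift [-2.   0.6 58.6] az 0.2 tooly -31.0 tilt [-0.03 -0.01] q [-0.23  0.46  0.6   2.06 -0.38  0.73  0.07] F [-0.1 -0.1  0.9] M [-0.01 -0.03  0.02]
```

View pics/g1.png

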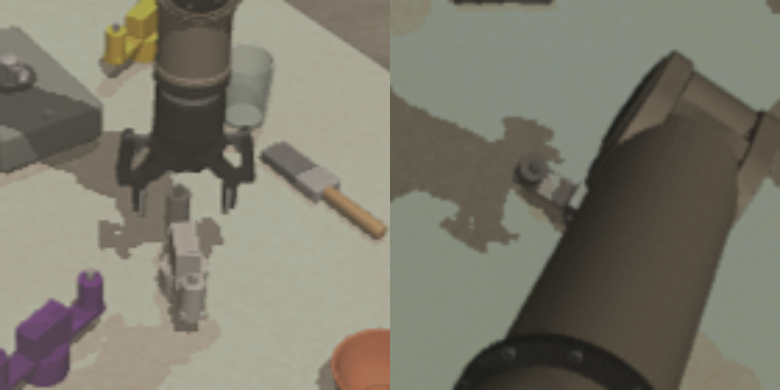

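The open fingers (side view) straddle the carrier block, so I descend and close.

>>> jog_arm([
  {"fingers": 85, "x": -2, "y": 0, "z": 20, "ax": 0, "ay": 0, "az": 0},
  {"fingers": 85, "x": 0, "y": 0, "z": 20, "ax": 0, "ay": 0, "az": 0},
  {"fingers": 85, "x": 0, "y": 0, "z": 18, "ax": 0, "ay": 0, "az": 0},
  {"fingers": 85, "x": 0, "y": 0, "z": 0, "ax": 0, "ay": 0, "az": 0},
  {"fingers": 40, "x": 0, "y": 0, "z": 0, "ax": 0, "ay": 0, "az": 0},
  {"fingers": 20, "x": 0, "y": 0, "z": 0, "ax": 0, "ay": 0, "az": 0},
  {"fingers": 20, "x": 0, "y": 0, "z": 0, "ax": 0, "ay": 0, "az": 0},
  {"fingers": 20, "x": 0, "y": 0, "z": 0, "ax": 0, "ay": 0, "az": 0},
], force=50)

```text
t: 3.4
eef_pos: [0.4904, -0.1879, 0.0442]
tool_rot: [0.001, 0.87, 0.493, 0.001]
contact_force: [0.8, 0.1, 2.5]
gripper_width: 0.325
grasp_force: 7.4
```

```bash
python3 -c "
from h import *
o=st()[0];print(o['eef_pos'],o['gripper_width']*85.4,o['grasp_force']);go((.490,-.1883,.043),-31.2)"
```

```text
[ 0.49038576 -0.18790418  0.04418661] 27.71311836945199 7.387508600950241
t 3.4 shift [-0.5 -0.1  1.2] az 0.3 tooly -30.9 tilt [ 0.11 -0.02] q [-0.16  0.55  0.52  2.08 -0.47  0.62  0.14] F [0.8 0.1 2.5] M [0.27 0.43 0.07]
```

>>> jog_arm([
  {"fingers": 20, "x": 0, "y": 0, "z": 0, "ax": 0, "ay": 0, "az": 0},
  {"fingers": 20, "x": 0, "y": 0, "z": 0, "ax": 0, "ay": 0, "az": 0},
  {"fingers": 20, "x": 0, "y": 0, "z": -10, "ax": 0, "ay": 0, "az": 0},
  {"fingers": 20, "x": 0, "y": 0, "z": -20, "ax": 0, "ay": 0, "az": 0},
  {"fingers": 20, "x": 0, "y": 0, "z": -30, "ax": 0, "ay": 0, "az": 0},
  {"fingers": 20, "x": 0, "y": 0, "z": -30, "ax": 0, "ay": 0, "az": 0},
  {"fingers": 20, "x": 0, "y": 0, "z": -20, "ax": 0, "ay": 0, "az": 0},
  {"fingers": 20, "x": 0, "y": 0, "z": 0, "ax": 0, "ay": 0, "az": 0},
], force=70)

```text
t: 4.2
eef_pos: [0.4908, -0.1882, 0.1558]
tool_rot: [0.001, 0.87, 0.493, 0.002]
contact_force: [0.3, -0.5, -4.4]
gripper_width: 0.318
grasp_force: 70.2
```

```bash
python3 -c "
from h import *
o=st()[0];print(o['eef_pos'],o['gripper_width']*85.4,o['grasp_force']);go((.506,.2018,.170),-1.4)"
```

```text
[ 0.49076343 -0.18821381  0.15577592] 27.11952258309829 70.20679235458374
t 4.2 shift [ 342.3 -187.5  -14.3] az -29.6 tooly -31.0 tilt [ 0.26 -0.03] q [-0.28  0.38  0.66  2.02 -0.31  0.84  0.02] F [ 0.3 -0.5 -4.4] M [-0.03 -0.08 -0.02]
```

>>> jog_arm([
  {"fingers": 20, "x": 20, "y": -10, "z": -2, "ax": 0, "ay": 0, "az": -3.7},
  {"fingers": 20, "x": 36, "y": -17, "z": -2, "ax": 0, "ay": 0, "az": -3.7},
  {"fingers": 20, "x": 37, "y": -14.5, "z": -2, "ax": 0, "ay": 0, "az": -3.7},
  {"fingers": 20, "x": 38, "y": -12, "z": -2, "ax": 0, "ay": 0, "az": -3.7},
  {"fingers": 20, "x": 39, "y": -10, "z": -2, "ax": 0, "ay": 0, "az": -3.7},
  {"fingers": 20, "x": 39, "y": -7, "z": -2, "ax": 0, "ay": 0, "az": -3.7},
  {"fingers": 20, "x": 40, "y": -4.6, "z": -2, "ax": 0, "ay": 0, "az": -3.7},
  {"fingers": 20, "x": 40, "y": -2, "z": 0, "ax": 0, "ay": 0, "az": -3.7},
])

```text
t: 5.0
eef_pos: [0.5003, 0.1154, 0.1662]
tool_rot: [-0.0, 0.714, 0.7, -0.001]
contact_force: [1.3, -0.4, -4.5]
gripper_width: 0.312
grasp_force: 70.0
```

```bash
python3 -c "
from h import *
o=st()[0];print(o['eef_pos'],o['gripper_width']*85.4,o['grasp_force']);go((.506,.2018,.170),-1.4)"
```

```text
[0.50034484 0.11543527 0.16619001] 26.634196892163242 70.04831314086914
t 5.0 shift [86.5  3.8 -3.9] az 0.2 tooly -1.2 tilt [-0.11 -0.03] q [-0.74  0.31  0.47  2.03 -0.19  0.85 -0.18] F [ 1.3 -0.4 -4.5] M [ 0.   -0.1   0.01]
```

>>> jog_arm([
  {"fingers": 20, "x": 35, "y": 2, "z": -2, "ax": 0, "ay": 0, "az": 0.2},
  {"fingers": 20, "x": 30, "y": 2, "z": -2, "ax": 0, "ay": 0, "az": 0},
  {"fingers": 20, "x": 16, "y": 0, "z": 0, "ax": 0, "ay": 0, "az": 0},
  {"fingers": 20, "x": 5, "y": 0, "z": 0, "ax": 0, "ay": 0, "az": 0},
  {"fingers": 20, "x": 0, "y": 0, "z": 0, "ax": 0, "ay": 0, "az": 0},
  {"fingers": 20, "x": 0, "y": 0, "z": 0, "ax": 0, "ay": 0, "az": 0},
  {"fingers": 20, "x": 0, "y": 0, "z": 0, "ax": 0, "ay": 0, "az": 0},
  {"fingers": 20, "x": 0, "y": 0, "z": 0, "ax": 0, "ay": 0, "az": 0},
])

```text
t: 5.8
eef_pos: [0.5079, 0.1986, 0.1714]
tool_rot: [0.0, 0.717, 0.697, -0.0]
contact_force: [-0.9, -0.2, -3.9]
gripper_width: 0.314
grasp_force: 70.0
```

```bash
python3 -c "
from h import *
import pickle
a=cam('top');b=cam('side');pickle.dump((a,b),open('c1.pkl','wb'))
H=np.hstack([cv2.resize(b['pixels'][90:220,190:320],(400,400)),cv2.resize(a['pixels'][170:270,150:250],(400,400))]);cv2.imwrite('pics/g2.png',H[...,::-1])
o=st()[0];print(o['eef_pos'],o['gripper_width']*85.4,o['grasp_force']);go((.506,.2018,.170),-1.4)"
```

```text
[0.5078915  0.19913652 0.17136476] 27.088746306693068 70.04748344421387
t 5.9 shift [ 2.6 -2.   1.4] az -0.2 tooly -1.6 tilt [0. 0.] q [-0.85  0.35  0.45  1.95 -0.2   0.88 -0.33] F [-0.7  0.5 -4.1] M [-0.03  0.02 -0.03]
```

View pics/g2.png

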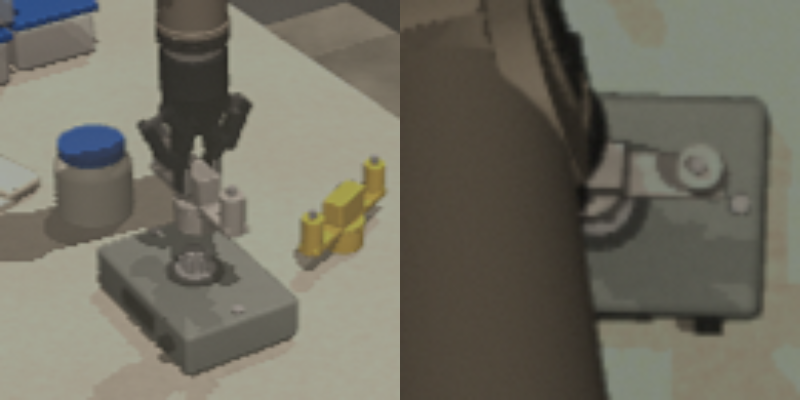

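The carrier is held over the spindle. The near pin is at top (225,210.7) and side (265.4,151.7). I'll use it to check where the hub sits along the bar.

```bash
python3 -c "
from h import *
import pickle
a,b=pickle.load(open('c1.pkl','rb'));a0,b0=pickle.load(open('c0.pkl','rb'))
print(tri(a,(225,210.75),b,(265.4,151.7)),plane(a,225,210.75,.2158),plane(b,265.4,151.7,.2158))
# sharp spindle ring centre in clean pictures: shoulder rim ellipse (dark ring)
for c,(u0,v0,w,h),z in((a0,(180,200,40,40),.066),(b0,(234,152,40,36),.066)):
    g=cv2.cvtColor(c['pixels'],cv2.COLOR_RGB2GRAY)[v0:v0+h,u0:u0+w]
    bg=np.median(g)
    m=cv2.morphologyEx(((g<bg-18)).astype(np.uint8),cv2.MORPH_CLOSE,np.ones((3,3)))
    ct=max(cv2.findContours(m,0,1)[0],key=cv2.contourArea);e=cv2.fitEllipse(ct)
    print(bg,e,plane(c,e[0][0]+u0,e[0][1]+v0,z), plane(c,e[0][0]+u0,e[0][1]+v0,.062))
np.set_printoptions(linewidth=250)
g=cv2.cvtColor(a0['pixels'],cv2.COLOR_RGB2GRAY);print(g[206:234,186:214])
"
```

```text
(array([0.50633313, 0.11947739, 0.21310958]), np.float64(0.002407401912268226)) [0.50697006 0.11863724] [0.50283222 0.11619041]
89.0 ((19.285972595214844, 19.824853897094727), (24.3957462310791, 25.075233459472656), 80.75566864013672) [0.50611083 0.20181224] [0.50666064 0.20244167]
120.0 ((18.980331420898438, 25.709840774536133), (10.145583152770996, 19.02365493774414), 87.13493347167969) [0.50157731 0.19888729] [0.50459829 0.20396409]
[[ 89  92  90  90  90  92  91  91  92  92  92  93  91  90  89  89  90  88  91  91  91  90  90  92  93  91  90  91]
 [ 92  90  90  90  89  91  90  93  91  87  86  85  76  76  76  76  79  84  89  90  91  90  90  90  91  92  92  90]
 [ 92  90  91  91  89  91  90  85  81  65  52  51  50  50  48  55  52  55  64  78  89  91  90  90  91  89  90  90]
 [ 90  91  91  91  90  85  79  57  53  49  49  48  46  48  48  49  48  48  49  55  72  87  88  90  91  91  91  90]
 [ 91  91  91  90  84  58  51  46  48  46  48  50  54  59  57  55  51  48  47  47  50  61  81  89  92  91  91  90]
 [ 91  91  91  86  71  49  48  48  50  58  65  71  74  92  91  83  73  65  49  49  48
[... 1860 characters left out ...]
  88  90]
 [ 87  89  89  81  57  48  48  48  48  53  62  71  71  79  83  65  47  47  45  45  48  48  51  70  86  89  89  89]
 [ 87  88  89  88  81  58  49  50  48  50  48  49  46  48  53  51  48  49  49  50  51  52  65  87  87  87  87  88]
 [ 88  87  88  89  88  81  60  52  50  48  50  47  49  48  49  49  49  49  46  51  62  80  87  88  87  87  89  90]
 [ 88  88  88  88  88  87  85  74  64  56  52  48  50  48  50  51  49  50  53  63  79  89  90  89  88  89  91  90]
 [ 86  88  86  88  88  87  88  86  87  84  70  60  57  55  57  63  62  73  87  89  89  89  89  90  89  91  90  91]
 [ 87  88  87  88  87  86  87  87  85  88  87  87  85  85  84  81  87  89  90  90  89  89  89  89  90  89  89  89]]
```

```bash
python3 -c "
from h import *
import pickle
a,b=pickle.load(open('c1.pkl','rb'));a0,b0=pickle.load(open('c0.pkl','rb'))
def k(c,u,v,w=66,h=50): return cv2.resize(c['pixels'][v:v+h,u:u+w],(396,300),interpolation=cv2.INTER_CUBIC)
H=np.vstack([np.hstack([k(b,225,135),k(a,190,192)]),np.hstack([k(b0,284,212),k(a0,313,200)])])
H=np.clip(H.astype(float)*1.4,0,255).astype(np.uint8)
cv2.imwrite('pics/g3.png',H[...,::-1])"
```

```text
(no output)
```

View pics/g3.png

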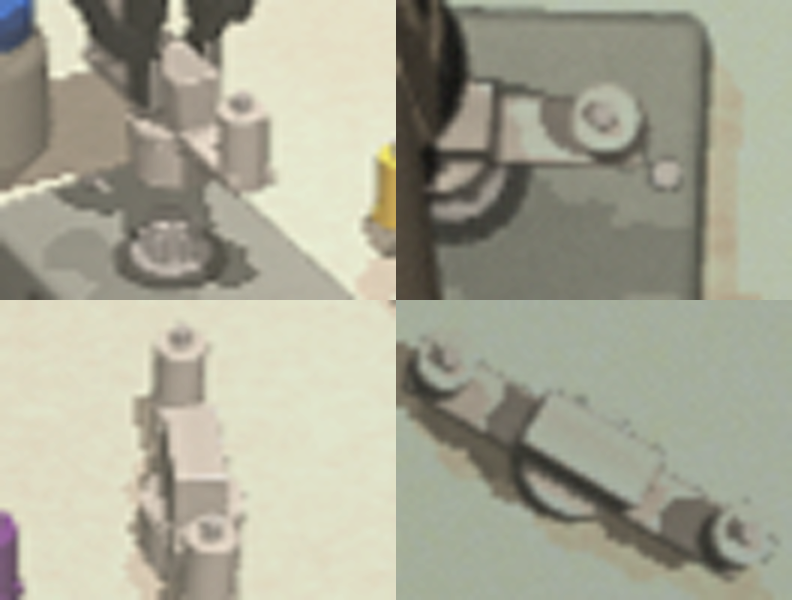

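Zoomed: post-top centres are now at top (225.2,212), side (265.7,152.2). Before the grasp they were at top (319.8,210.5) and (369.8,239.5), side (314,218.7) and (318.8,250.7). The block end edge is now at top (206.2,212).

```bash
python3 -c "
from h import *
import pickle
a,b=pickle.load(open('c1.pkl','rb'))
for c,p,q in((a,(319.8,210.5),(369.8,239.5)),(b,(314,218.7),(318.8,250.7))):
    P,Q=plane(c,*p,.078),plane(c,*q,.078);print((P+Q)/2,np.linalg.norm(P-Q),np.degrees(np.arctan2(*(P-Q)[::-1])))
z=.1714-.0442
print('now',plane(a,225.2,212,z+.078),plane(b,265.7,152.2,z+.078),tri(a,(225.2,212),b,(265.7,152.2)),z)
print('block end top',plane(a,206.2,212,z+.074))
for h in((.5079,.1991),(.5079,.195)):print('hub',h,proj(b,(*h,z)),proj(b,(*h,z+.03)),proj(a,(h[0],h[1]-.03,z+.074)),proj(a,(h[0],h[1]-.074,z+.078)),proj(b,(h[0],h[1]-.074,z+.078)))
print('spindle',proj(b,(.5063,.202,.094)),proj(b,(.5063,.202,.066)),proj(a,(.5063,.202,.094)),proj(a,(.5063,.202,.06)))
"
```

```text
[ 0.49040685 -0.18683507] 0.15298205384691904 59.33399896946629
[ 0.49231254 -0.18657271] 0.1525845027714379 58.488303554714975
now [0.5056501  0.11916411] [0.51124213 0.1276333 ] (array([0.50490347, 0.1183184 , 0.212045  ]), np.float64(0.0007224822737234203)) 0.12719999999999998
block end top [0.50628885 0.16462798]
hub (0.5079, 0.1991) [254.05953188 162.62588239] [253.8570301  155.30921873] [204.32860903 211.33120528] [222.70562838 211.06332071] [265.26675365 152.82304946]
hub (0.5079, 0.195) [254.67930288 163.1546273 ] [254.48241212 155.83260901] [206.05837438 211.33064819] [224.43879907 211.06278501] [265.93565759 153.36505099]
spindle [253.46078348 170.32416235] [253.64952896 176.89106869] [197.56341145 218.2973767 ] [199.56180407 220.05842593]
```

>>> jog_arm([
  {"fingers": 20, "x": 4, "y": -1.5, "z": 0, "ax": 0, "ay": 0, "az": 0},
  {"fingers": 20, "x": 0, "y": 0, "z": 8, "ax": 0, "ay": 0, "az": 0},
  {"fingers": 20, "x": 0, "y": 0, "z": 8, "ax": 0, "ay": 0, "az": 0},
  {"fingers": 20, "x": 0, "y": 0, "z": 8, "ax": 0, "ay": 0, "az": 0},
  {"fingers": 20, "x": 0, "y": 0, "z": 3, "ax": 0, "ay": 0, "az": 0},
  {"fingers": 20, "x": 0, "y": 0, "z": 0, "ax": 0, "ay": 0, "az": 0},
  {"fingers": 20, "x": 0, "y": 0, "z": 0, "ax": 0, "ay": 0, "az": 0},
  {"fingers": 20, "x": 0, "y": 0, "z": 0, "ax": 0, "ay": 0, "az": 0},
])

```text
t: 6.7
eef_pos: [0.5067, 0.204, 0.1446]
tool_rot: [0.0, 0.717, 0.697, 0.0]
contact_force: [0.3, 0.2, -3.9]
gripper_width: 0.316
grasp_force: 70.1
```

```bash
python3 -c "
from h import *
a=cam('top');b=cam('side')
import pickle;pickle.dump((a,b),open('c2.pkl','wb'))
def k(c,u,v,w=50,h=60): return cv2.resize(c['pixels'][v:v+h,u:u+w],(400,480),interpolation=cv2.INTER_CUBIC)
H=np.clip(np.hstack([k(b,230,130),k(a,190,185)])*1.4,0,255).astype(np.uint8);cv2.imwrite('pics/g4.png',H[...,::-1])
go((.5065,.203,.144),-1.4);print(st()[0]['eef_pos'])"
```

```text
t 6.8 shift [-1.  -0.1  0.6] az -0.2 tooly -1.6 tilt [0.03 0.02] q [-0.84  0.39  0.43  1.97 -0.22  0.82 -0.31] F [ 0.2 -0.3 -4.1] M [ 0.07 -0.02  0.04]
[0.50665436 0.20399225 0.14460538]
```

View pics/g4.png

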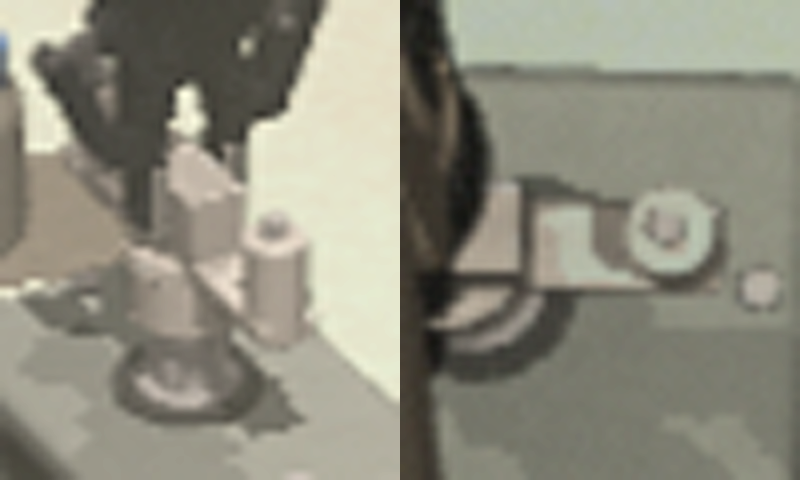

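```bash
python3 -c "
from h import *
import pickle
a,b=pickle.load(open('c2.pkl','rb'))
z=.1004
print(plane(a,224.1,214.75,z+.078)+[.0021,.076],plane(a,205,214,z+.074)+[0,.03],plane(b,230+274/8,130+238/8,z+.078)+[.0021,.076])
# side: lateral axis coordinate along image x
for h in((.5067,.204),(.5067,.200)):print(proj(b,(*h,z)),proj(b,(h[0]-.819*.027,h[1]+.573*.027,z)))
g=cv2.cvtColor(b['pixels'],cv2.COLOR_RGB2GRAY);np.set_printoptions(linewidth=250);print(g[158:184,240:268])
"
```

```text
[0.50515928 0.2003586 ] [0.50552746 0.2012361 ] [0.5066145  0.20267846]
[253.21515353 168.51364446] [245.56912546 168.39844978]
[253.81276896 169.03246533] [246.15644383 168.91719411]
[[107 107 107 107 107  94  81  62  58  85  90  86  85  90 105 110 108 109 107 105 128 150 124 103 107 113 141 156]
 [106 106 107 107 107  98  85  79  79  91  83  82  84  90 106 110 110 109 108 106 136 152 123 106 102 119 145 153]
 [106 106 107 107 108 117  97  78  80  78  74  80  83  90 104 110 108 109 108 106 128 151 155 141 146 154 157 150]
 [109 109 107 107 110  98 123 138 138 103  90  90  84  88 103 108 107 106 111 117 106 116 132 149 158 151 138 112]
 [110 109 111 110  95  93 103 125 140 139 140 124  96  81  98 110 116 127 131 148 116  93 107 117 121 119 115  99]
 [104  93  91  89  82  78  99 116 123 127 138 143 123  90 118 136 134 132 144 154 116  93 105 111 115 114 113 100]
 [ 94  94  87  81  80  75  82 103 117 116 115 118 115  94  90 127 142 149 152 155 116  94 106 113 115 116 114 100]
 [ 91  90  82  81  82  76  81  94  98  92 114 115 112 102  86  96 136 155 156 127  90  92 107 112 115 115 112 1
[... 1374 characters left out ...]
 125 124]
 [106 106 106 101  81  71  71 104 126 127 104 100  95 109 117 102  82  78  81  73  63  62  61  76  81 114 126 125]
 [110 106 106 108  80  68  71  78 101 127 130 124 121 126 128 128 101  83  74  65  63  60  68  82  82  86 114 124]
 [120 112 108 109  89  68  68  71  74  87  93 116 124 126 128 106  87  70  56  61  59  61  76  85  82  81 113 126]
 [114 106 106 107 106  97  73  65  70  72  73  77  79  80  80  75  74  72  64  57  60  76  83  83  84  82  87 115]
 [106 106 106 106 108 108 107  99  79  67  66  66  66  67  66  66  66  66  61  73  81  83  83  83  84  83  81  84]
 [111 106 106 107 108 108 108 108 106 107  96  93  95  95  95 103 107 107 117 122  98  81  81  82  81  80 110 121]]
```

Post, block and hub cues put the hub within about 1 mm of the spindle axis. I descend gently over the nose.

>>> jog_arm([
  {"fingers": 20, "x": 0.5, "y": 0, "z": 2, "ax": 0, "ay": 0, "az": 0},
  {"fingers": 20, "x": 0, "y": 0, "z": 2, "ax": 0, "ay": 0, "az": 0},
  {"fingers": 20, "x": 0, "y": 0, "z": 2, "ax": 0, "ay": 0, "az": 0},
  {"fingers": 20, "x": 0, "y": 0, "z": 2, "ax": 0, "ay": 0, "az": 0},
  {"fingers": 20, "x": 0, "y": 0, "z": 1.5, "ax": 0, "ay": 0, "az": 0},
  {"fingers": 20, "x": 0, "y": 0, "z": 0, "ax": 0, "ay": 0, "az": 0},
  {"fingers": 20, "x": 0, "y": 0, "z": 0, "ax": 0, "ay": 0, "az": 0},
  {"fingers": 20, "x": 0, "y": 0, "z": 0, "ax": 0, "ay": 0, "az": 0},
])

```text
t: 7.6
eef_pos: [0.5065, 0.2044, 0.1349]
tool_rot: [0.0, 0.717, 0.697, 0.0]
contact_force: [0.4, -0.3, -3.6]
gripper_width: 0.315
grasp_force: 70.0
```

```bash
python3 -c "
from h import *
go((.5065,.203,.128),-1.5);print(st()[0]['eef_pos'])"
```

```text
t 7.6 shift [-1.4  0.   6.9] az -0.1 tooly -1.6 tilt [0.01 0.01] q [-0.84  0.41  0.43  1.98 -0.23  0.8  -0.31] F [ 0.4 -0.3 -3.6] M [ 0.02  0.01 -0.06]
[0.50650242 0.20444072 0.13486904]
```

>>> jog_arm([
  {"fingers": 20, "x": 0, "y": 0, "z": 1, "ax": 0, "ay": 0, "az": 0},
  {"fingers": 20, "x": 0, "y": 0, "z": 1, "ax": 0, "ay": 0, "az": 0},
  {"fingers": 20, "x": 0, "y": 0, "z": 1, "ax": 0, "ay": 0, "az": 0},
  {"fingers": 20, "x": 0, "y": 0, "z": 1, "ax": 0, "ay": 0, "az": 0},
  {"fingers": 20, "x": 0, "y": 0, "z": 1, "ax": 0, "ay": 0, "az": 0},
  {"fingers": 20, "x": 0, "y": 0, "z": 0, "ax": 0, "ay": 0, "az": 0},
  {"fingers": 20, "x": 0, "y": 0, "z": 0, "ax": 0, "ay": 0, "az": 0},
  {"fingers": 20, "x": 0, "y": 0, "z": 0, "ax": 0, "ay": 0, "az": 0},
])

```text
t: 8.4
eef_pos: [0.5061, 0.2043, 0.1295]
tool_rot: [-0.0, 0.717, 0.697, -0.0]
contact_force: [-1.6, 0.1, -6.5]
gripper_width: 0.315
grasp_force: 70.0
```

```bash
python3 -c "
from h import *
go((.5065,.203,.128),-1.5);print(st()[0]['eef_pos'])"
```

```text
t 8.4 shift [-1.2  0.5  1.5] az -0.0 tooly -1.5 tilt [-0.05 -0.02] q [-0.83  0.41  0.42  1.98 -0.23  0.79 -0.3 ] F [-1.6  0.1 -6.5] M [-0.12  0.35 -0.  ]
[0.50606123 0.20425537 0.12952056]
```

>>> jog_arm([
  {"fingers": 20, "x": 0, "y": -0.5, "z": 0.5, "ax": 0, "ay": 0, "az": 0},
  {"fingers": 20, "x": 0, "y": 0, "z": 0.5, "ax": 0, "ay": 0, "az": 0},
  {"fingers": 20, "x": 0, "y": 0, "z": 0.5, "ax": 0, "ay": 0, "az": 0},
  {"fingers": 20, "x": 0, "y": 0, "z": 0.5, "ax": 0, "ay": 0, "az": 0},
  {"fingers": 20, "x": 0, "y": 0, "z": 0.5, "ax": 0, "ay": 0, "az": 0},
  {"fingers": 20, "x": 0, "y": 0, "z": 0.5, "ax": 0, "ay": 0, "az": 0},
  {"fingers": 20, "x": 0, "y": 0, "z": 0, "ax": 0, "ay": 0, "az": 0},
  {"fingers": 20, "x": 0, "y": 0, "z": 0, "ax": 0, "ay": 0, "az": 0},
])

```text
t: 9.2
eef_pos: [0.5061, 0.2044, 0.1281]
tool_rot: [-0.0, 0.717, 0.697, 0.0]
contact_force: [-6.0, -2.3, 10.5]
gripper_width: 0.309
grasp_force: 72.2
```

```bash
python3 -c "
from h import *
go((.5065,.203,.128),-1.5);print(st()[0]['eef_pos'])"
```

```text
t 9.2 shift [-1.4  0.4  0.1] az -0.1 tooly -1.6 tilt [-0.    0.05] q [-0.83  0.42  0.42  1.98 -0.24  0.79 -0.3 ] F [-6.  -2.3 10.5] M [-0.59  1.55  0.01]
[0.50613641 0.20443636 0.1281328 ]
```

Seated on the tooth ends (z as expected, about 14 N). I ease the side load and rock.

>>> jog_arm([
  {"fingers": 20, "x": -0.2, "y": -0.7, "z": 0, "ax": 0, "ay": 0, "az": -2},
  {"fingers": 20, "x": 0, "y": 0, "z": 0, "ax": 0, "ay": 0, "az": -2},
  {"fingers": 20, "x": 0, "y": 0, "z": 0, "ax": 0, "ay": 0, "az": -2},
  {"fingers": 20, "x": 0, "y": 0, "z": 0, "ax": 0, "ay": 0, "az": -2},
  {"fingers": 20, "x": 0, "y": 0, "z": 0, "ax": 0, "ay": 0, "az": -2},
  {"fingers": 20, "x": 0, "y": 0, "z": 0, "ax": 0, "ay": 0, "az": -2},
  {"fingers": 20, "x": 0, "y": 0, "z": 0, "ax": 0, "ay": 0, "az": -2},
  {"fingers": 20, "x": 0, "y": 0, "z": 0, "ax": 0, "ay": 0, "az": -2},
])

```text
t: 10.0
eef_pos: [0.5056, 0.2048, 0.1282]
tool_rot: [-0.0, 0.612, 0.791, 0.001]
contact_force: [-4.8, -1.1, 10.6]
gripper_width: 0.316
grasp_force: 72.0
```

```bash
python3 -c "
from h import *
go((.5065,.203,.128),-1.5);print(st()[0]['eef_pos'])"
```

```text
t 10.0 shift [-2.   0.4  0.2] az 16.0 tooly 14.5 tilt [0.03 0.09] q [-0.78  0.41  0.35  1.98 -0.2   0.79 -0.06] F [-4.8 -1.1 10.6] M [-0.31  1.4  -0.13]
[0.50558808 0.20483677 0.12818213]
```

>>> jog_arm([
  {"fingers": 20, "x": 0, "y": -0.6, "z": 0, "ax": 0, "ay": 0, "az": -2},
  {"fingers": 20, "x": 0, "y": 0, "z": 0, "ax": 0, "ay": 0, "az": -2},
  {"fingers": 20, "x": 0, "y": 0, "z": 0, "ax": 0, "ay": 0, "az": -2},
  {"fingers": 20, "x": 0, "y": 0, "z": 0, "ax": 0, "ay": 0, "az": -2},
  {"fingers": 20, "x": 0, "y": 0, "z": 0, "ax": 0, "ay": 0, "az": -2},
  {"fingers": 20, "x": 0, "y": 0, "z": 0, "ax": 0, "ay": 0, "az": -2},
  {"fingers": 20, "x": 0, "y": 0, "z": 0, "ax": 0, "ay": 0, "az": -2},
  {"fingers": 20, "x": 0, "y": 0, "z": 0, "ax": 0, "ay": 0, "az": -2},
])

```text
t: 10.8
eef_pos: [0.5053, 0.2047, 0.1278]
tool_rot: [0.0, 0.496, 0.868, 0.001]
contact_force: [-2.8, -0.5, 2.5]
gripper_width: 0.316
grasp_force: 71.1
```

```bash
python3 -c "
from h import *
go((.5065,.203,.128),-1.5);print(st()[0]['eef_pos'])"
```

```text
t 10.8 shift [-2.1  0.2 -0.2] az 32.0 tooly 30.5 tilt [0.08 0.09] q [-0.73  0.4   0.28  1.98 -0.16  0.78  0.18] F [-2.8 -0.5  2.5] M [-0.01  0.69 -0.02]
[0.50530306 0.20471212 0.12779895]
```

>>> jog_arm([
  {"fingers": 20, "x": 0, "y": -0.3, "z": 0.5, "ax": 0, "ay": 0, "az": 0},
  {"fingers": 20, "x": 0, "y": 0, "z": 0.5, "ax": 0, "ay": 0, "az": 0},
  {"fingers": 20, "x": 0, "y": 0, "z": 0.5, "ax": 0, "ay": 0, "az": 0},
  {"fingers": 20, "x": 0, "y": 0, "z": 0, "ax": 0, "ay": 0, "az": 0},
  {"fingers": 20, "x": 0, "y": 0, "z": 0, "ax": 0, "ay": 0, "az": -1},
  {"fingers": 20, "x": 0, "y": 0, "z": 0, "ax": 0, "ay": 0, "az": -1},
  {"fingers": 20, "x": 0, "y": 0, "z": 0, "ax": 0, "ay": 0, "az": -1},
  {"fingers": 20, "x": 0, "y": 0, "z": 0, "ax": 0, "ay": 0, "az": 0},
])

```text
t: 11.6
eef_pos: [0.5044, 0.2039, 0.1249]
tool_rot: [0.0, 0.474, 0.881, -0.0]
contact_force: [0.1, 1.0, -4.5]
gripper_width: 0.312
grasp_force: 70.1
```

```bash
python3 -c "
from h import *
go((.5065,.203,.128),-1.5);print(st()[0]['eef_pos'])"
```

```text
t 11.6 shift [-1.9  1.2 -3.1] az 35.0 tooly 33.5 tilt [ 0.   -0.01] q [-0.72  0.4   0.27  1.98 -0.15  0.78  0.23] F [ 0.1  1.  -4.5] M [-0.03 -0.07  0.02]
[0.50442128 0.20391016 0.12492258]
```

Dropped 3 mm with no axial force, so the teeth are in mesh. I push down.

>>> jog_arm([
  {"fingers": 20, "x": 0, "y": 0, "z": 1.5, "ax": 0, "ay": 0, "az": 0},
  {"fingers": 20, "x": 0, "y": 0, "z": 1.5, "ax": 0, "ay": 0, "az": 0},
  {"fingers": 20, "x": 0, "y": 0, "z": 1.5, "ax": 0, "ay": 0, "az": 0},
  {"fingers": 20, "x": 0, "y": 0, "z": 1.5, "ax": 0, "ay": 0, "az": 0},
  {"fingers": 20, "x": 0, "y": 0, "z": 1.5, "ax": 0, "ay": 0, "az": 0},
  {"fingers": 20, "x": 0, "y": 0, "z": 1, "ax": 0, "ay": 0, "az": 0},
  {"fingers": 20, "x": 0, "y": 0, "z": 0, "ax": 0, "ay": 0, "az": 0},
  {"fingers": 20, "x": 0, "y": 0, "z": 0, "ax": 0, "ay": 0, "az": 0},
])

```text
t: 12.4
eef_pos: [0.5044, 0.2039, 0.1168]
tool_rot: [0.0, 0.474, 0.881, 0.0]
contact_force: [1.0, 0.6, -4.4]
gripper_width: 0.316
grasp_force: 70.0
```

```bash
python3 -c "
from h import *
go((.5044,.2039,.1102),-1.5);print(st()[0]['eef_pos'])"
```

```text
t 12.4 shift [-0.  -0.   6.6] az 34.9 tooly 33.4 tilt [0. 0.] q [-0.71  0.41  0.27  1.99 -0.15  0.76  0.23] F [ 1.   0.6 -4.4] M [-0.04 -0.24 -0.04]
[0.50441375 0.20392933 0.1167715 ]
```

>>> jog_arm([
  {"fingers": 20, "x": 0, "y": 0, "z": 1.5, "ax": 0, "ay": 0, "az": 0},
  {"fingers": 20, "x": 0, "y": 0, "z": 1.5, "ax": 0, "ay": 0, "az": 0},
  {"fingers": 20, "x": 0, "y": 0, "z": 1.5, "ax": 0, "ay": 0, "az": 0},
  {"fingers": 20, "x": 0, "y": 0, "z": 1.3, "ax": 0, "ay": 0, "az": 0},
  {"fingers": 20, "x": 0, "y": 0, "z": 0.8, "ax": 0, "ay": 0, "az": 0},
  {"fingers": 20, "x": 0, "y": 0, "z": 0.8, "ax": 0, "ay": 0, "az": 0},
  {"fingers": 20, "x": 0, "y": 0, "z": 0, "ax": 0, "ay": 0, "az": 0},
  {"fingers": 20, "x": 0, "y": 0, "z": 0, "ax": 0, "ay": 0, "az": 0},
])

```text
t: 13.2
eef_pos: [0.5046, 0.204, 0.1103]
tool_rot: [-0.0, 0.474, 0.881, 0.0]
contact_force: [-1.7, -0.8, 5.0]
gripper_width: 0.32
grasp_force: 71.4
```

```bash
python3 -c "
from h import *
go((.5044,.2039,.1102),-1.5);print(st()[0]['eef_pos'])"
```

```text
t 13.2 shift [ 0.  -0.2  0.1] az 34.9 tooly 33.4 tilt [0.01 0.03] q [-0.71  0.42  0.26  1.99 -0.16  0.75  0.23] F [-1.7 -0.8  5. ] M [-0.36  0.59 -0.03]
[0.50455701 0.20399575 0.11026731]
```

The hub is home (TCP at 110.3 mm, about 9 N down). Now I turn the bar to the housing's long side.

>>> jog_arm([
  {"fingers": 20, "x": 0, "y": 0, "z": -0.3, "ax": 0, "ay": 0, "az": 1.5},
  {"fingers": 20, "x": 0, "y": 0, "z": 0, "ax": 0, "ay": 0, "az": 2.5},
  {"fingers": 20, "x": 0, "y": 0, "z": 0, "ax": 0, "ay": 0, "az": 2.5},
  {"fingers": 20, "x": 0, "y": 0, "z": 0, "ax": 0, "ay": 0, "az": 2.5},
  {"fingers": 20, "x": 0, "y": 0, "z": 0, "ax": 0, "ay": 0, "az": 2.5},
  {"fingers": 20, "x": 0, "y": 0, "z": 0, "ax": 0, "ay": 0, "az": 2.5},
  {"fingers": 20, "x": 0, "y": 0, "z": 0, "ax": 0, "ay": 0, "az": 2.5},
  {"fingers": 20, "x": 0, "y": 0, "z": 0, "ax": 0, "ay": 0, "az": 0},
])

```text
t: 14.0
eef_pos: [0.5048, 0.2041, 0.1103]
tool_rot: [0.0, 0.596, 0.803, 0.0]
contact_force: [-0.0, -0.8, 5.3]
gripper_width: 0.316
grasp_force: 71.3
```

```bash
python3 -c "
from h import *
go((.5044,.2039,.1102),-1.5);o=st()[0];print(o['eef_pos'],o['gripper_width']*85.4)"
```

```text
t 14.0 shift [-0.1 -0.5  0.1] az 18.4 tooly 16.9 tilt [0.05 0.02] q [-0.77  0.43  0.34  1.99 -0.2   0.75 -0.01] F [-0.  -0.8  5.3] M [-0.18  0.32  0.05]
[0.50484113 0.20413658 0.11029262] 26.98982504442805
```

>>> jog_arm([
  {"fingers": 20, "x": 0, "y": 0, "z": 0, "ax": 0, "ay": 0, "az": 2.5},
  {"fingers": 20, "x": 0, "y": 0, "z": 0, "ax": 0, "ay": 0, "az": 2.5},
  {"fingers": 20, "x": 0, "y": 0, "z": 0, "ax": 0, "ay": 0, "az": 2.5},
  {"fingers": 20, "x": 0, "y": 0, "z": 0, "ax": 0, "ay": 0, "az": 2.5},
  {"fingers": 20, "x": 0, "y": 0, "z": 0, "ax": 0, "ay": 0, "az": 2.5},
  {"fingers": 20, "x": 0, "y": 0, "z": 0, "ax": 0, "ay": 0, "az": 2.5},
  {"fingers": 20, "x": 0, "y": 0, "z": 0, "ax": 0, "ay": 0, "az": 2.5},
  {"fingers": 20, "x": 0, "y": 0, "z": 0, "ax": 0, "ay": 0, "az": 1},
])

```text
t: 14.8
eef_pos: [0.505, 0.2042, 0.1103]
tool_rot: [0.0, 0.717, 0.697, 0.001]
contact_force: [-0.4, -1.1, 4.9]
gripper_width: 0.315
grasp_force: 71.5
```

```bash
python3 -c "
from h import *
a=cam('top');b=cam('side')
import pickle;pickle.dump((a,b),open('c3.pkl','wb'))
def k(c,u,v,w=70,h=60): return cv2.resize(c['pixels'][v:v+h,u:u+w],(400,343),interpolation=cv2.INTER_CUBIC)
H=np.clip(np.hstack([k(b,225,135),k(a,185,185)])*1.4,0,255).astype(np.uint8);cv2.imwrite('pics/g5.png',H[...,::-1])
go((.5044,.2039,.1102),-1.5);o=st()[0];print(o['eef_pos'],o['gripper_width']*85.4)"
```

```text
t 14.9 shift [-0.4 -0.6  0.1] az -0.0 tooly -1.5 tilt [0.07 0.04] q [-0.83  0.44  0.42  2.   -0.26  0.75 -0.28] F [-0.1  0.4  5.8] M [-0.17  0.2   0.17]
[0.50500688 0.20425509 0.11028152] 26.805413977160804
```

View pics/g5.png

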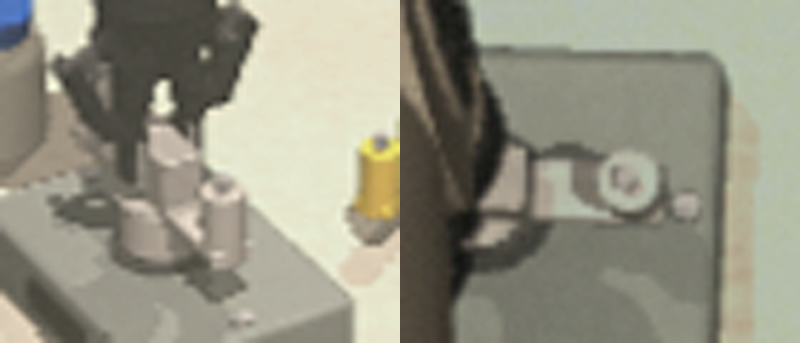

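The hub is on the shoulder with the bar along the stud line: post at top (225.3,217), stud at (234.8,221). I ease off, release and retreat.

>>> jog_arm([
  {"fingers": 20, "x": 0, "y": 0, "z": -0.5, "ax": 0, "ay": 0, "az": 0},
  {"fingers": 20, "x": 0, "y": 0, "z": -0.3, "ax": 0, "ay": 0, "az": 0},
  {"fingers": 45, "x": 0, "y": 0, "z": 0, "ax": 0, "ay": 0, "az": 0},
  {"fingers": 70, "x": 0, "y": 0, "z": 0, "ax": 0, "ay": 0, "az": 0},
  {"fingers": 85, "x": 0, "y": 0, "z": 0, "ax": 0, "ay": 0, "az": 0},
  {"fingers": 85, "x": 0, "y": 0, "z": 0, "ax": 0, "ay": 0, "az": 0},
  {"fingers": 85, "x": 0, "y": 0, "z": 0, "ax": 0, "ay": 0, "az": 0},
  {"fingers": 85, "x": 0, "y": 0, "z": -5, "ax": 0, "ay": 0, "az": 0},
])

```text
t: 15.7
eef_pos: [0.5039, 0.2037, 0.1152]
tool_rot: [-0.0, 0.717, 0.697, -0.001]
contact_force: [-0.2, -0.7, -1.3]
gripper_width: 0.997
grasp_force: 0.0
```

>>> jog_arm([
  {"fingers": 85, "x": 0, "y": 0, "z": -15, "ax": 0, "ay": 0, "az": 0},
  {"fingers": 85, "x": 0, "y": 0, "z": -25, "ax": 0, "ay": 0, "az": 0},
  {"fingers": 85, "x": 0, "y": 0, "z": -30, "ax": 0, "ay": 0, "az": 0},
  {"fingers": 85, "x": 0, "y": 0, "z": -35, "ax": 0, "ay": 0, "az": 0},
  {"fingers": 85, "x": -40, "y": 0, "z": 0, "ax": 0, "ay": 0, "az": 0},
  {"fingers": 85, "x": -45, "y": 0, "z": 0, "ax": 0, "ay": 0, "az": 0},
  {"fingers": 85, "x": -45, "y": 0, "z": 0, "ax": 0, "ay": 0, "az": 0},
  {"fingers": 85, "x": -45, "y": 0, "z": 0, "ax": 0, "ay": 0, "az": 0},
])

```text
t: 16.5
eef_pos: [0.4994, 0.0274, 0.2211]
tool_rot: [0.0, 0.716, 0.698, 0.0]
contact_force: [1.5, -0.4, 0.1]
gripper_width: 0.997
grasp_force: 0.0
```

>>> jog_arm([
  {"fingers": 85, "x": -45, "y": 0, "z": 0, "ax": 0, "ay": 0, "az": 0},
  {"fingers": 85, "x": -45, "y": 0, "z": 0, "ax": 0, "ay": 0, "az": 0},
  {"fingers": 85, "x": -40, "y": 0, "z": 0, "ax": 0, "ay": 0, "az": 0},
  {"fingers": 85, "x": -20, "y": 0, "z": 0, "ax": 0, "ay": 0, "az": 0},
  {"fingers": 85, "x": 0, "y": 0, "z": 0, "ax": 0, "ay": 0, "az": 0},
  {"fingers": 85, "x": 0, "y": 0, "z": 0, "ax": 0, "ay": 0, "az": 0},
  {"fingers": 85, "x": 0, "y": 0, "z": 0, "ax": 0, "ay": 0, "az": 0},
  {"fingers": 85, "x": 0, "y": 0, "z": 0, "ax": 0, "ay": 0, "az": 0},
])

```text
t: 17.3
eef_pos: [0.4958, -0.1195, 0.2205]
tool_rot: [-0.0, 0.716, 0.698, 0.0]
contact_force: [-0.1, -0.4, 0.1]
gripper_width: 0.995
grasp_force: 0.0
```

```bash
python3 -c "
from h import *
a=cam('top');b=cam('side')
import pickle;pickle.dump((a,b),open('c4.pkl','wb'))
def k(c,u,v,w=100,h=80): return cv2.resize(c['pixels'][v:v+h,u:u+w],(400,320),interpolation=cv2.INTER_CUBIC)
H=np.clip(np.hstack([k(b,205,130),k(a,150,180)])*1.4,0,255).astype(np.uint8);cv2.imwrite('pics/g6.png',H[...,::-1])
o=st()[0];print(o['eef_pos'],o['t'])"
```

```text
[ 0.4957338  -0.1198624   0.22045188] 17.4
```

View pics/g6.png

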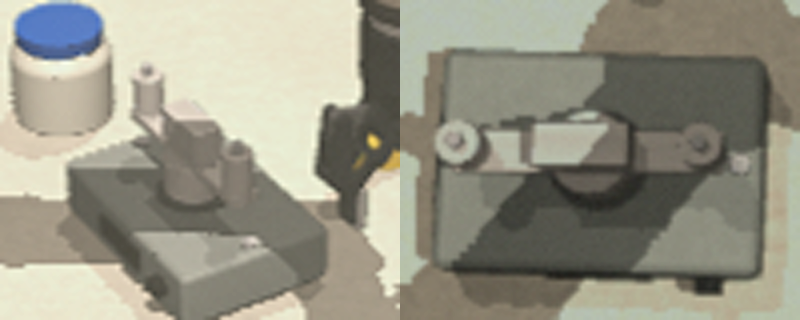

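The freed carrier sits home. Its posts at crop (459,142) and (705,146) are parallel to the studs within about 0.5°, and the tub next to the drive is where it was. I hand in.

```bash
python3 -c "
from h import *
print(bot.hand_in())"
```

```text
the job is handed in; nothing more can be done
None
```

The carrier is meshed and pushed fully home on the shoulder, its bar turned to within about 0.5° of the housing's long side, released and handed in at about 17 s. No reading at the end of a move showed more than about 15 N of push, and nothing else on the bench was touched.

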